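Seat the rook's weight in the weighting jig

ROBOT

A 6-joint arm with a two-finger parallel gripper is mounted at the origin on the work surface. World frame = base frame: x ahead of the robot, y to its left, z up, the work surface at z = 0. Lengths are in m, angles in rad, forces in N, time in s.
With the tool pointing down it reaches from about 0.35 to 0.8 m from the base axis. Payload 7.3 kg.
Tool frame: the origin (TCP) lies on the centre line of the jaws, within the pads' length; the fingertips stand 22 mm ahead of it and the grasp point (between the pads) lies 3 mm ahead of it; z points along the fingers, y is the line along which they close (so a half turn about z gives the same grasp; the last joint's range is limited). The gripper opens to 85 mm and grips with 20 to 120 N. Pads are 22 mm wide; open, the fingers measure 114 mm over their backs; the gripper's body (76 mm by 85 mm) begins 54 mm behind the grasp point. The pads swing forward as they close: fully open they stand 13 mm farther back than shut.
Start: joints at [1.003, 0.342, 1.524, -0, 1.275, -0.146], TCP at [0.215, 0.479, 0.226] pointing down, gripper open.
Joint ranges: [-2.53, 2.53], [-0.77, 2.02], [0.04, 2.7], [-1, 4.14], [0.28, 2.66], [-3.11, 3.11]. Speed limits (rad/s): [2.57, 2.57, 3.14, 3.14, 3.14, 3.14].

INTERFACE

Orientations are given as [roll, pitch, yaw] about the fixed x, y, z axes, in that order (R = Rz(yaw) Ry(pitch) Rx(roll)).
In Python, from workcell import get_state, snapshot, camera_model, finish_job gives the robot as it stands.
- The arm moves only by the tool step_arm, never from a script. Its argument "steps" is a list of rows, each an object of numbers: "x", "y", "z": the shift along the tool's x, y, z normalised to -1 to 1, where 1 is 0.15 m; "wx", "wy", "wz": the turn, a rotation vector about the tool's x, y, z normalised to -1 to 1, where 1 is 90 degrees. In form: [{"x": .., "y": .., "z": .., "wx": .., "wy": .., "wz": ..}, ...]. A call has 1 to 5 rows; each row is the pose to reach, as a shift and turn from the pose commanded when the call began, along the tool's axes at that moment; what a row does not reach only later rows make up. A row lasts 1/10 s, in which the tool goes at most 50 mm and 8.59 degrees, less where a joint would pass 70% of its speed; a pose out of reach is approached as far as the arm can. A call with a number of a shift or a turn outside -1 to 1 is refused whole. A call with a gripper value outside its range is refused whole. "jaw" is the gripper command: -1 is shut, 1 is fully open, values between are in proportion, set as the call begins (left out, the last holds). The fingers move at their own pace and stop on an object; "force" is the grip in N (left out, the last holds). Time passes only in rows, so rows that repeat a pose let the fingers close. It gives the time, the measured TCP pose, the force, the opening and the grip force at its end, in the units of the state.
- get_state(): the state, without advancing time (a new reading comes with each control period).
- snapshot(name): name is "side" or "top" or "wrist"; returns (picture, depth): 480x640x3 uint8, red, green, blue; 480x640 float32, m along the optical axis (not along the pixel's ray), 0 where there is no reading.
- camera_model(name): a dict with "fx", "fy", "cx", "cy" (pixels), "world_to_cam" (4x4, takes a point from world to camera coordinates). Camera axes: x right, y up, looking along -z (the intrinsics and any distortion apply to the point x, -y, -z); pixel columns grow to the right and rows downward; lengths in m; the calibration is good to about 2 mm. A picture is of the moment at which its call begins: read the wrist's pose just before it. camera_model takes no time and is no camera call; for the wrist camera it gives the pose at the moment of the call.
- finish_job(): hands the job in; it is judged then, once.
The state is a dict: "clock": time; "joints": joint angles; "qd": joint speeds; "joint_efforts": joint torques, N m; "position": TCP position; "tcp_rot": TCP orientation; "wrist_force": force on the tool from outside, world axes, zero at the start; "ft_torque": the same for the moment, N m; "finger_gap": opening from 0.0 (shut) to 1.0 (fully open); "finger_force": force on a finger pad.
Only numpy, scipy, OpenCV 4.12 (cv2) and the standard library are available. Lean on these libraries where they do the work, as an engineer would, in place of code of your own. Each camera call takes 0.05 s, during which the arm holds its last target. There are 200 camera calls.

TASK

Push the loose brass weight disc across the top of the pine jig with the fingertips until it drops flat and flush into the round recess, then push the wooden forked keeper by its upright tab, all the way to its stop, so that its two prongs lie over the seated disc. Nothing is to be picked up: the disc must never be lifted off the jig. Leave the other things on the bench where they stand, and let go of everything at the end.

Things in the scene. Friction and masses are not known exactly. Their poses are not given: they have to be found in the camera images.
- jig: Fixed pine board 170 (its x) x 340 (its y) x 24 mm high, lying flat on the bench; origin at the centre of its underside, z up. In its own frame the recess centre is at x 0, y -10 mm. On the +y half two dark rails run along y (y 20 to 165 mm, inner faces at x -26 and +26, outer at -37 and +37, 16 mm high above the board's top) and carry the keeper. The -y half is a bare flat top on which the disc starts.
- recess (a point): Centre of the mouth of the round recess, at the level of the board's top. The recess is 44 mm across and 10 mm deep with a dark floor; a thin dark ring 62 mm across is inlaid round it, flush. Axes are the jig's.
- slug_center (a point): Centre of the loose brass disc, 40 mm across, 10 mm thick, about 105 g (70 to 140). It starts flat on the bare -y half of the jig's top, 65 to 120 mm from the recess. Seated, its top is flush with the board and its centre is 5 mm below recess.
- keeper (a joint): How far the keeper has slid toward the recess, along the jig's -y (m). It starts between 0 and 0.03 (clear of the recess) and stops at 0.095, with its prongs over the recess. It resists with 1 to 2 N of friction and stays where it is left. The keeper is a flat wooden fork 6 mm thick, 50 mm wide, its underside 3 mm above the board's top, so a disc that is not seated blocks it; its prong tips lead its tab by 95 mm along -y.
- keeper_tab (a point): Middle of the top edge of the upright tab at the keeper's tail (the +y end): 40 mm wide along the jig's x, 10 mm thick along the jig's y, its top 44 mm above the board's top, standing free down to the rails. Moves with the keeper. Axes are the jig's; push its +y face toward -y.
- knight: Bystander: loose rosewood knight, 38 mm base, 72 mm tall, standing on the bench about 45 mm clear of the jig's -x side. Origin under its base.
- rook_blank: Bystander: loose walnut rook blank, 40 mm across, 58 mm tall, standing on the bench beside the jig's +x side. Origin under its base.
- crown: Bystander: loose boxwood crown, 20 mm across, 23 mm tall, standing on the jig's top near its +x edge, about 66 mm to the side of the recess. Origin under its base.
- dividers: Bystander: loose brass dividers, 150 mm long, 45 mm wide, 9 mm high, lying on the bench beside the jig's +x side. Origin mid-length, on the underside.
- dish: Bystander: white porcelain dish, 104 mm across, 26 mm high, holding boxwood crowns, on the bench to the robot's left. Origin under its base.
- gouge: Bystander: loose hand tool 200 mm long, lying on the bench to the robot's right.
- cork_block: Bystander: loose cork sanding block 70 x 45 x 30 mm on the bench to the robot's right. Origin under its base.

How it is judged:
By the outcome, as a careful person would: the job done as asked, in the order asked, and still so for the second after the job is handed in, with the robot touching nothing.
It also fails if it takes over 58 s, if anything falls off the work surface, if the arm or the gripper's body presses on something with over 40 N, if the wrist force passes 120 N, or if a joint passes its speed limit or range.

## Working session

There is one attempt and no reset: what is moved stays moved. The work goes in short steps, Python scripts to look and compute and a tool call to move; the robot and the scene stay as the last step left them, time stands still between calls to the robot, and variables do not carry over. Pictures are saved under pics/ and viewed, at most 10 in all, crops included, and the job is handed in when it is done.

Besides the shell and the picture viewer there is one more tool, called as a command line: name --argument value ..., lists and objects as JSON in quotes. step_arm: Moves the arm, as the interface text tells. Its arguments: {"type":"object","properties":{"steps":{"type":"array"},"jaw":{"type":"number"},"force":{"type":"number"}},"required":["steps"]}

```bash
mkdir -p pics; python3 - <<'E'
from workcell import *
import cv2,numpy as np
s=get_state();print(s)
for n in ['top','side']:
    p,d=snapshot(n);cv2.imwrite(f'pics/{n}0.png',p[:,:,::-1]);np.save(f'pics/{n}0.npy',d);m=camera_model(n);print(n,{k:(np.round(v,3).tolist() if k=='world_to_cam' else v) for k,v in m.items()})
E
```

```text
{'clock': 0.0, 'joints': array([ 1.00300891e+00,  3.42750503e-01,  1.52507520e+00,  4.77539955e-06,
        1.27542352e+00, -1.46004764e-01]), 'qd': array([-0.00072697,  0.00167021, -0.00051326, -0.00172158, -0.00203166,
       -0.00038561]), 'joint_efforts': array([-3.38729122e-03, -4.33666921e+01, -2.46012658e+01, -3.30659695e-04,
        7.66653044e-03,  9.84651294e-07]), 'position': array([0.21466773, 0.47861962, 0.22499126]), 'tcp_rot': array([-3.13995438e+00, -2.45525449e-04,  2.71980841e+00]), 'wrist_force': array([-0.57651995, -0.31209444,  0.61516994]), 'ft_torque': array([-0.03033714,  0.0281851 , -0.00758118]), 'finger_force': 0.0, 'finger_gap': 1.0014748954340877}
top {'fx': 597.6943802192258, 'fy': 597.6943802192258, 'cx': 311.10370291731095, 'cy': 241.15180230152166, 'world_to_cam': [[-0.028, -1.0, 0.006, 0.006], [0.991, -0.027, 0.13, -0.562], [-0.13, 0.01, 0.992, -1.648], [0.0, 0.0, 0.0, 1.0]]}
side {'fx': 480.05878169381816, 'fy': 480.05878169381816, 'cx': 317.09062646659754, 'cy': 237.27588564455965, 'world_to_cam': [[0.968, -0.251, 0.014, -0.524], [0.182, 0.737, 0.652, -0.137], [-0.174, -0.628, 0.759, -1.045], [0.0, 0.0, 0.0, 1.0]]}
```

View pics/top0.png

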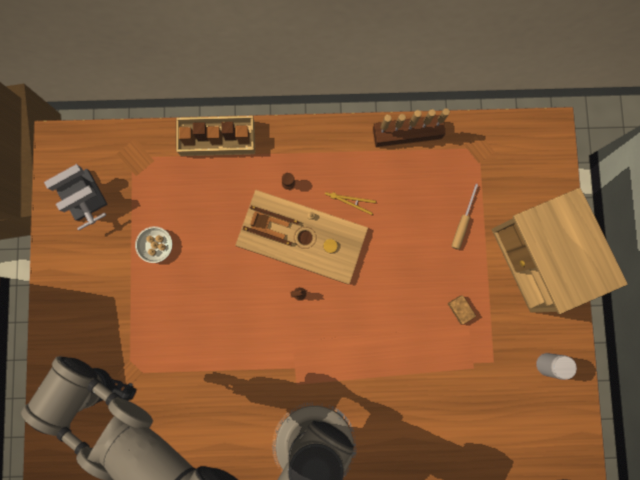

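View pics/side0.png

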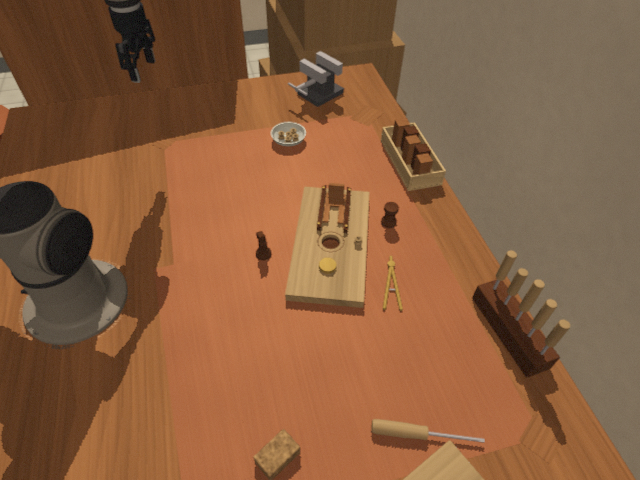

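The top view shows the jig with corners near (257,191), (369,232), (350,283) and (236,243). The recess is at about (305,238), the disc at (330,246), the keeper tab near (262,220), and the jig's +y points left. In the side view the disc is at (328,265), the recess at (330,242) and the tab top near (337,188).

```bash
cat > h.py <<'E'
import numpy as np,cv2
from workcell import *
def ray(m,u,v,z):
    W=np.array(m['world_to_cam']);R=W[:3,:3];c=-R.T@W[:3,3]
    d=R.T@np.array([(u-m['cx'])/m['fx'],-(v-m['cy'])/m['fy'],-1.])
    return c+d*(z-c[2])/d[2]
def proj(m,P):
    W=np.array(m['world_to_cam']);p=W[:3,:3]@np.array(P)+W[:3,3]
    return m['cx']+m['fx']*p[0]/-p[2],m['cy']-m['fy']*p[1]/-p[2]
E
python3 - <<'E'
from h import *
for n,box,rb in [('top',(310,230,350,265),(290,225,320,252)),('side',(310,253,345,276),(312,230,350,254))]:
    im=cv2.imread(f'pics/{n}0.png');m=camera_model(n);hsv=cv2.cvtColor(im,cv2.COLOR_BGR2HSV)
    x0,y0,x1,y1=box;h=hsv[y0:y1,x0:x1];mk=((h[...,1]>190)&(h[...,2]>140)&(h[...,0]>15)).astype('u1')
    c=max(cv2.findContours(mk,0,2)[0],key=cv2.contourArea);e=cv2.fitEllipse(c);print(n,'disc',e)
    print(ray(m,e[0][0]+x0,e[0][1]+y0,.034))
    x0,y0,x1,y1=rb;h=hsv[y0:y1,x0:x1];mk=((h[...,2]<110)).astype('u1')
    cs=cv2.findContours(mk,0,2)[0]
    for c in cs:
        if cv2.contourArea(c)>60:
            e=cv2.fitEllipse(c);print('recess',e,ray(m,e[0][0]+x0,e[0][1]+y0,.02))
m=camera_model('top')
C=[ray(m,*p,.024) for p in [(257,191),(369,232),(350,283),(236,243)]]
print(np.round(C,3),np.mean(C,0),[np.linalg.norm(C[i][:2]-C[i-1][:2]) for i in range(4)])
a=cv2.resize(cv2.imread('pics/top0.png')[180:295,220:385],None,fx=4,fy=4,interpolation=2)
cv2.imwrite('pics/c1.png',a)
E
```

```text
Traceback (most recent call last):
ValueError: max() iterable argument is empty
```

```bash
python3 - <<'E'
from h import *
for n,P in [('top',dict(disc=(330,246),rec=(305,238))),('side',dict(disc=(328,265),rec=(330,242)))]:
    m=camera_model(n);im=cv2.imread(f'pics/{n}0.png');hsv=cv2.cvtColor(im,cv2.COLOR_BGR2HSV)
    print(n,[(k,np.round(ray(m,*p,.034 if k=='disc' else .024),3),hsv[p[1],p[0]]) for k,p in P.items()])
m=camera_model('top')
C=np.array([ray(m,*p,.024) for p in [(257,191),(369,232),(350,283),(236,243)]])
print(np.round(C,3),C.mean(0),[np.linalg.norm(C[i][:2]-C[i-1][:2]) for i in range(4)])
a=(C[0]+C[3]-C[1]-C[2])[:2];print('y axis angle',np.arctan2(a[1],a[0]))
a=cv2.resize(cv2.imread('pics/top0.png')[180:295,220:385],None,fx=4,fy=4,interpolation=2)
cv2.imwrite('pics/c1.png',a)
E
```

```text
top [('disc', array([ 0.547, -0.062,  0.034]), array([ 20, 185, 198], dtype=uint8)), ('rec', array([0.573, 0.008, 0.024]), array([ 11, 160,  86], dtype=uint8))]
side [('disc', array([ 0.55 , -0.064,  0.034]), array([ 20, 152, 207], dtype=uint8)), ('rec', array([0.575, 0.008, 0.024]), array([ 10, 166,  97], dtype=uint8))]
[[ 0.713  0.142  0.024]
 [ 0.585 -0.175  0.024]
 [ 0.442 -0.116  0.024]
 [ 0.564  0.204  0.024]] [0.57596361 0.01360473 0.024     ] [np.float64(0.16116508465685386), np.float64(0.3413305663043179), np.float64(0.15531858028858256), np.float64(0.34178943696099084)]
y axis angle 1.1960651191505898
```

View pics/c1.png

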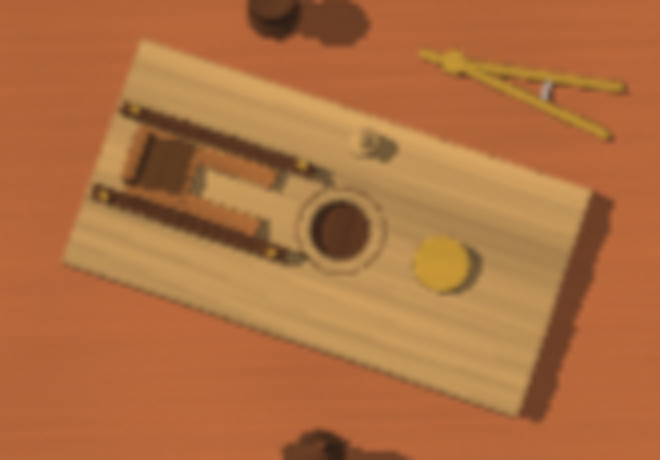

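The crop shows the open board right of the recess with the disc at about (443,264) and the recess at (340,230). The crown sits at (375,143) off the push lane. I will use a two-finger V push along the jig's +y, with the fingers spread along jig x.

step_arm --steps '[{"x": -1, "y": -0.82, "wz": 0.45}, {"x": -1, "y": -0.82, "wz": 0.45}, {"x": -1, "y": -0.82, "wz": 0.45}, {"x": -1, "y": -0.82, "wz": 0.45}, {"x": -1, "y": -0.82, "wz": 0.45}]' --jaw -0.4

```text
$.steps[0]: bad value
```

```bash
cat >> h.py <<'E'
from scipy.spatial.transform import Rotation as Ro
def go(x,y,z,yaw=None):
    s=get_state();R=Ro.from_euler('xyz',s['tcp_rot'])
    d=R.inv().apply(np.array([x,y,z])-s['position'])/.15
    T=Ro.from_euler('xyz',[np.pi,0,1.196 if yaw is None else yaw])
    w=(R.inv()*T).as_rotvec()/(np.pi/2)
    print('at',np.round(s['position'],4),np.round(s['tcp_rot'],3),'gap',round(s['finger_gap'],3),'t',s['clock'],'F',np.round(s['wrist_force'],1));print('shift',np.round(d,3),'turn',np.round(w,3))
E
python3 -c "
from h import *
go(.50,-.17,.2)"
```

```text
at [0.2147 0.4787 0.2251] [-3.14 -0.    2.72] gap 0.993 t 0.1 F [-0.7  0.6 -0.2]
shift [-3.506 -3.167  0.171] turn [-0.001  0.001  0.97 ]
```

step_arm --steps '[{"x": -0.95, "y": -0.82, "z": 0.0, "wx": 0.0, "wy": 0.0, "wz": 0.45}, {"x": -0.95, "y": -0.82, "z": 0.0, "wx": 0.0, "wy": 0.0, "wz": 0.45}, {"x": -0.95, "y": -0.82, "z": 0.0, "wx": 0.0, "wy": 0.0, "wz": 0.45}, {"x": -0.95, "y": -0.82, "z": 0.0, "wx": 0.0, "wy": 0.0, "wz": 0.45}, {"x": -0.95, "y": -0.82, "z": 0.0, "wx": 0.0, "wy": 0.0, "wz": 0.45}]' --jaw -0.4

```text
clock: 0.6
position: [0.2958, 0.305, 0.2255]
tcp_rot: [-3.141, 0.001, 2.003]
wrist_force: [-1.5, -0.1, -0.8]
finger_gap: 0.302
finger_force: 0.0
```

```bash
python3 -c "
from h import *
go(.50,-.17,.2)"
```

```text
at [0.2958 0.305  0.2255] [-3.141e+00  1.000e-03  2.003e+00] gap 0.302 t 0.6 F [-1.5 -0.1 -0.8]
shift [-3.445 -0.089  0.175] turn [-0.     0.001  0.514]
```

step_arm --steps '[{"x": -1.0, "y": 0.1, "z": 0.0, "wx": 0.0, "wy": 0.0, "wz": 0.51}, {"x": -1.0, "y": 0.1, "z": 0.0, "wx": 0.0, "wy": 0.0, "wz": 0.51}, {"x": -1.0, "y": 0.1, "z": 0.0, "wx": 0.0, "wy": 0.0, "wz": 0.51}, {"x": -1.0, "y": 0.1, "z": 0.0, "wx": 0.0, "wy": 0.0, "wz": 0.51}, {"x": -1.0, "y": 0.1, "z": 0.0, "wx": 0.0, "wy": 0.0, "wz": 0.51}]'

```text
clock: 1.1
position: [0.373, 0.1775, 0.2254]
tcp_rot: [-3.141, 0.0, 1.252]
wrist_force: [-0.6, 0.0, -0.7]
finger_gap: 0.302
finger_force: 0.0
```

```bash
python3 -c "
from h import *
go(.50,-.17,.2)"
```

```text
at [0.373  0.1775 0.2254] [-3.141  0.     1.252] gap 0.302 t 1.1 F [-0.6  0.  -0.7]
shift [-1.935  1.53   0.169] turn [-0.     0.     0.036]
```

step_arm --steps '[{"x": -0.97, "y": 0.76, "z": 0.08, "wx": 0.0, "wy": 0.0, "wz": 0.036}, {"x": -0.97, "y": 0.76, "z": 0.08, "wx": 0.0, "wy": 0.0, "wz": 0.036}, {"x": -0.97, "y": 0.76, "z": 0.08, "wx": 0.0, "wy": 0.0, "wz": 0.036}, {"x": -0.97, "y": 0.76, "z": 0.08, "wx": 0.0, "wy": 0.0, "wz": 0.036}]'

```text
clock: 1.5
position: [0.4373, 0.0036, 0.2133]
tcp_rot: [-3.141, 0.0, 1.205]
wrist_force: [0.2, 0.7, -0.6]
finger_gap: 0.301
finger_force: 0.0
```

```bash
python3 -c "
from h import *
go(.50,-.17,.2)"
```

```text
at [0.4373 0.0036 0.2133] [-3.141  0.     1.205] gap 0.301 t 1.5 F [ 0.2  0.7 -0.6]
shift [-0.931  0.804  0.089] turn [-0.     0.     0.006]
```

step_arm --steps '[{"x": -0.93, "y": 0.78, "z": 0.09, "wx": 0.0, "wy": 0.0, "wz": 0.006}, {"x": -0.93, "y": 0.78, "z": 0.09, "wx": 0.0, "wy": 0.0, "wz": 0.006}, {"x": -0.93, "y": 0.78, "z": 0.09, "wx": 0.0, "wy": 0.0, "wz": 0.006}, {"x": -0.93, "y": 0.78, "z": 0.09, "wx": 0.0, "wy": 0.0, "wz": 0.006}, {"x": -0.93, "y": 0.78, "z": 0.09, "wx": 0.0, "wy": 0.0, "wz": 0.006}]'

```text
clock: 2.0
position: [0.497, -0.1697, 0.199]
tcp_rot: [-3.141, 0.001, 1.193]
wrist_force: [1.3, 1.3, 0.3]
finger_gap: 0.302
finger_force: 0.0
```

```bash
python3 - <<'E'
from h import *
go(.50,-.17,.2)
m=camera_model('wrist');p,d=snapshot('wrist');cv2.imwrite('pics/w1.png',p[:,:,::-1])
for P in [(.548,-.063,.034),(.573,.006,.024)]: print(proj(m,P))
E
```

```text
at [ 0.497  -0.1697  0.199 ] [-3.141e+00  1.000e-03  1.193e+00] gap 0.302 t 2.0 F [1.3 1.3 0.3]
shift [ 0.006  0.019 -0.007] turn [-0.     0.    -0.002]
(np.float64(329.77136530474877), np.float64(62.23490242619059))
(np.float64(327.00466650644836), np.float64(-47.07184670021144))
```

View pics/w1.png

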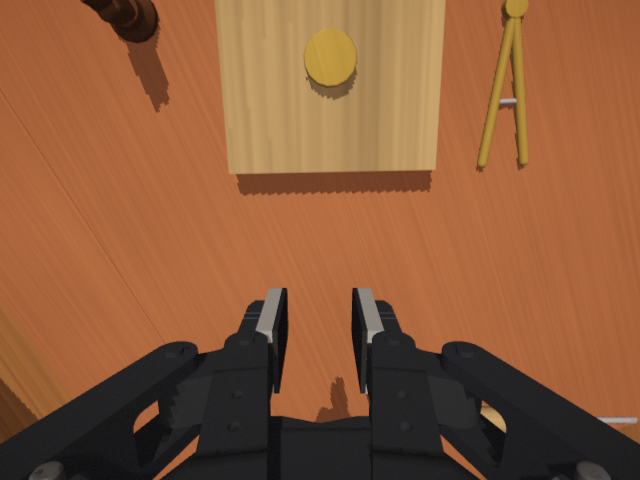

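The wrist view shows the disc at about (330,57) and the jig's -y end corners at (229,173) and (435,170). The recess is just out of frame, so I will move forward for one look with both in view.

step_arm --steps '[{"x": 0.55, "y": 0.02, "z": 0.0, "wx": 0.0, "wy": 0.0, "wz": 0.0}, {"x": 0.55, "y": 0.02, "z": 0.0, "wx": 0.0, "wy": 0.0, "wz": 0.0}, {"x": 0.55, "y": 0.02, "z": 0.0, "wx": 0.0, "wy": 0.0, "wz": 0.0}, {"x": 0.55, "y": 0.02, "z": 0.0, "wx": 0.0, "wy": 0.0, "wz": 0.0}]'

```text
clock: 2.45
position: [0.5289, -0.0887, 0.2002]
tcp_rot: [-3.141, 0.0, 1.2]
wrist_force: [-0.0, -0.1, -0.5]
finger_gap: 0.301
finger_force: 0.0
```

```bash
cat >> h.py <<'E'
def ell(mk,lo):
    out=[]
    for c in cv2.findContours(mk.astype('u1'),cv2.RETR_LIST,2)[0]:
        if cv2.contourArea(c)>lo and len(c)>5: out.append((cv2.fitEllipse(c),cv2.contourArea(c)))
    return out
E
python3 - <<'E'
from h import *
go(.50,-.17,.2)
m=camera_model('wrist');p,d=snapshot('wrist');im=p[:,:,::-1].copy();cv2.imwrite('pics/w2.png',im)
hsv=cv2.cvtColor(im,cv2.COLOR_BGR2HSV)
m1=camera_model('wrist')
u,v=map(int,proj(m,(.548,-.063,.034)));print(u,v,hsv[v,u])
H,S,V=[hsv[...,i].astype(int) for i in range(3)]
c=hsv[v,u].astype(int)
mk=(abs(H-c[0])<5)&(S>c[1]-30)&(V>c[2]-50); mk[300:]=0
for e,a in ell(mk,800): print('disc',e,a,ray(m,*e[0],.034))
u,v=map(int,proj(m,(.573,.006,.024)));print(u,v,hsv[v,u])
mk=V<110; mk[200:]=0
for e,a in ell(mk,300): print('dark',e,a,ray(m,*e[0],.024),ray(m,*e[0],.014))
E
```

```text
at [ 0.5289 -0.0887  0.2002] [-3.141  0.     1.2  ] gap 0.301 t 2.45 F [-0.  -0.1 -0.5]
shift [-0.575  0.017  0.001] turn [-0.     0.     0.003]
329 180 [ 21 170 189]
disc ((329.98150634765625, 175.6850128173828), (47.857521057128906, 48.71430969238281), 10.206720352172852) 1828.0 [ 0.54967482 -0.05964161  0.034     ]
disc ((489.38848876953125, 270.8437194824219), (36.56377410888672, 296.4999694824219), 5.375842571258545) 2194.0 [ 0.64832359 -0.18501313  0.034     ]
327 84 [ 10 171  85]
dark ((135.29672241210938, 130.53341674804688), (49.22071075439453, 93.40070343017578), 120.09468841552734) 2982.0 [0.41661449 0.02956648 0.024     ] [0.4123468  0.03122941 0.014     ]
dark ((329.7061767578125, 75.870849609375), (54.80690383911133, 59.86273193359375), 5.402951240539551) 2573.5 [0.57660159 0.0109742  0.024     ] [0.5772749  0.01206293 0.014     ]
dark ((512.6235961914062, 7.640073776245117), (44.11825180053711, 59.38414001464844), 7.121662616729736) 1341.5 [0.71954804 0.00563391 0.024     ] [0.72463606 0.00655772 0.014     ]
dark ((373.9962463378906, 27.68224334716797), (16.03961181640625, 57.013832092285156), 2.060330867767334) 598.5 [0.61952113 0.03027781 0.024     ] [0.62151996 0.03196271 0.014     ]
dark ((292.0601806640625, 32.822532653808594), (34.28489685058594, 56.39553451538086), 10.303430557250977) 614.5 [0.56089953 0.0493856  0.024     ] [0.5610879  0.05166063 0.014     ]
```

View pics/w2.png

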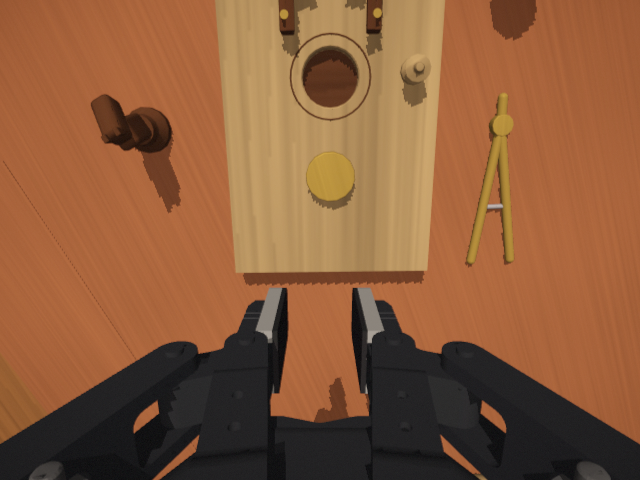

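The disc is at (330,176) and the recess at (330,76), both on the finger line about 9 mm to tool +y. The lane is clear, so next I measure the fingertip depth.

```bash
python3 - <<'E'
from h import *
m=camera_model('wrist');p,d=snapshot('wrist');W=np.array(m['world_to_cam'])
s=get_state()
for (u,v) in [(268,298),(276,292),(370,298),(363,292),(278,310),(330,176),(240,60),(330,76)]:
    z=float(d[v,u]);c=np.array([(u-m['cx'])/m['fx']*z,-(v-m['cy'])/m['fy']*z,-z])
    w=W[:3,:3].T@(c-W[:3,3]);print((u,v),round(z,4),np.round(w,4),'rel tcp',np.round(Ro.from_euler('xyz',s['tcp_rot']).inv().apply(w-s['position']),4))
E
```

```text
(268, 298) 0.1394 [ 0.5164 -0.0722  0.2193] rel tcp [ 0.0121 -0.0181 -0.0191]
(276, 292) 0.1453 [ 0.5183 -0.0733  0.2133] rel tcp [ 0.0118 -0.0159 -0.0131]
(370, 298) 0.14 [ 0.5505 -0.0858  0.2187] rel tcp [ 0.0118  0.0186 -0.0185]
(363, 292) 0.1456 [ 0.5486 -0.0853  0.2129] rel tcp [ 0.0117  0.0167 -0.0127]
(278, 310) 0.1306 [ 0.5205 -0.0741  0.2285] rel tcp [ 0.0118 -0.0136 -0.0283]
(330, 176) 0.3122 [ 0.5496 -0.0609  0.0334] rel tcp [0.0348 0.0087 0.1669]
(240, 60) 0.2977 [0.5167 0.0456 0.0239] rel tcp [ 0.122  -0.0608  0.1763]
(330, 76) 0.31 [0.5775 0.011  0.0139] rel tcp [0.1119 0.0086 0.1863]
```

step_arm --steps '[{"x": -0.06, "y": 0.06, "z": 0.3, "wx": 0.0, "wy": 0.0, "wz": 0.0}, {"x": -0.06, "y": 0.06, "z": 0.6, "wx": 0.0, "wy": 0.0, "wz": 0.0}, {"x": -0.06, "y": 0.06, "z": 0.9, "wx": 0.0, "wy": 0.0, "wz": 0.0}, {"x": -0.06, "y": 0.06, "z": 0.9, "wx": 0.0, "wy": 0.0, "wz": 0.0}]'

```text
clock: 2.95
position: [0.53, -0.1014, 0.0601]
tcp_rot: [-3.13, 0.001, 1.195]
wrist_force: [-1.1, 0.5, 0.6]
finger_gap: 0.301
finger_force: 0.0
```

```bash
python3 - <<'E'
from h import *
go(.50,-.17,.05)
m=camera_model('wrist');p,d=snapshot('wrist');im=p[:,:,::-1].copy();cv2.imwrite('pics/w3.png',im)
W=np.array(m['world_to_cam'])
s=get_state()
for u in (272,366):
  for v in range(278,300,2):
    z=float(d[v,u]);c=np.array([(u-m['cx'])/m['fx']*z,-(v-m['cy'])/m['fy']*z,-z])
    w=W[:3,:3].T@(c-W[:3,3]);print((u,v),round(z,4),'rel tcp',np.round(Ro.from_euler('xyz',s['tcp_rot']).inv().apply(w-s['position']),4))
E
```

```text
at [ 0.53   -0.1014  0.0601] [-3.130e+00  1.000e-03  1.195e+00] gap 0.301 t 2.95 F [-1.1  0.5  0.6]
shift [-0.498 -0.018  0.068] turn [-0.008  0.    -0.   ]
(272, 278) 0.1981 rel tcp [-0.0033 -0.0263  0.041 ]
(272, 280) 0.1969 rel tcp [-0.0038 -0.0262  0.0396]
(272, 282) 0.1968 rel tcp [-0.0048 -0.0261  0.0392]
(272, 284) 0.1976 rel tcp [-0.0061 -0.0262  0.0397]
(272, 286) 0.1984 rel tcp [-0.0073 -0.0263  0.0402]
(272, 288) 0.1494 rel tcp [ 0.0108 -0.02   -0.0056]
(272, 290) 0.1471 rel tcp [ 0.011  -0.0198 -0.0079]
(272, 292) 0.1452 rel tcp [ 0.011  -0.0195 -0.0099]
(272, 294) 0.1426 rel tcp [ 0.0113 -0.0192 -0.0125]
(272, 296) 0.1414 rel tcp [ 0.0111 -0.019  -0.0139]
(272, 298) 0.1391 rel tcp [ 0.0114 -0.0187 -0.0161]
(366, 278) 0.196 rel tcp [-0.0026  0.0214  0.0393]
(366, 280) 0.1976 rel tcp [-0.0041  0.0216  0.0405]
(366, 282) 0.1964 rel tcp [-0.0047  0.0215  0.0392]
(366, 284) 0.1974 rel tcp [-0.006   0.0216  0.0398]
(366, 286) 0.1975 rel tcp [-0.007   0.0216  0.0396]
(366, 288) 0.1483 rel tcp [ 0.0112  0.016  -0.0064]
(366, 290) 0.1472 rel tcp [ 0.0109  0.0159 -0.0076]
(366, 292) 0.1447 rel tcp [ 0.0112  0.0156 -0.0101]
(366, 294) 0.1435 rel tcp [ 0.0109  0.0155 -0.0114]
(366, 296) 0.1406 rel tcp [ 0.0114  0.0151 -0.0144]
(366, 298) 0.1409 rel tcp [ 0.0106  0.0151 -0.0143]
```

View pics/w3.png

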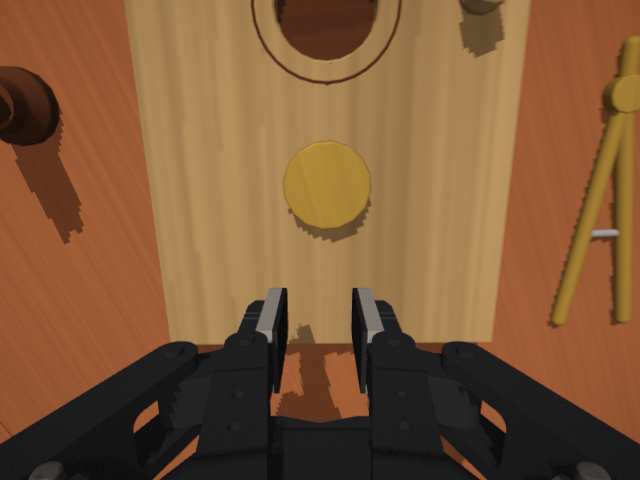

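The wrist view shows the disc at (327,185), slightly right of the finger mid-line (320) and about 20 mm ahead of the fingers. I'll descend in small steps while watching the force.

step_arm --steps '[{"x": 0.0, "y": 0.02, "z": 0.03, "wx": 0.0, "wy": 0.0, "wz": 0.0}, {"x": 0.0, "y": 0.02, "z": 0.06, "wx": 0.0, "wy": 0.0, "wz": 0.0}, {"x": 0.0, "y": 0.02, "z": 0.06, "wx": 0.0, "wy": 0.0, "wz": 0.0}]'

```text
clock: 3.3
position: [0.5381, -0.1033, 0.0575]
tcp_rot: [3.139, -0.0, 1.197]
wrist_force: [0.2, 0.3, -0.9]
finger_gap: 0.301
finger_force: 0.0
```

```bash
python3 - <<'E'
from h import *
go(.5497,-.0603,.05)
p,d=snapshot('side');cv2.imwrite('pics/s1.png',cv2.resize(p[200:320,260:410,::-1],None,fx=5,fy=5,interpolation=2))
m=camera_model('side')
s=get_state();R=Ro.from_euler('xyz',s['tcp_rot'])
for q in [(0.011,.02,0),(0.011,.02,.022),(.011,-.02,.022)]:
    u,v=proj(m,s['position']+R.apply(q));print((u-260)*5,(v-200)*5)
E
```

```text
at [ 0.5381 -0.1033  0.0575] [ 3.139 -0.     1.197] gap 0.301 t 3.3 F [ 0.2  0.3 -0.9]
shift [ 0.295 -0.033  0.05 ] turn [ 0.002 -0.     0.001]
388.76815360499734 352.837953868013
386.5302969775527 382.89369589234155
295.93110659911673 373.43325821897537
```

View pics/s1.png

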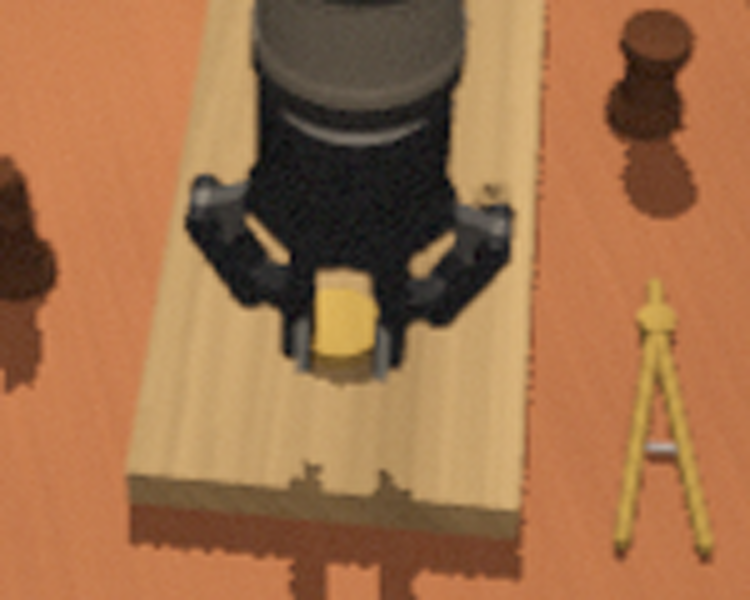

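The side view shows the fingertips at (300,372) and (380,378), matching a tip 22 mm ahead of the TCP. The disc sits between them, ahead of the fingers. I will correct sideways and lower to about 4 mm above the board.

step_arm --steps '[{"x": 0.0, "y": -0.03, "z": 0.02, "wx": 0.0, "wy": 0.0, "wz": 0.0}, {"x": 0.0, "y": -0.03, "z": 0.05, "wx": 0.0, "wy": 0.0, "wz": 0.0}, {"x": 0.0, "y": -0.03, "z": 0.05, "wx": 0.0, "wy": 0.0, "wz": 0.0}, {"x": 0.0, "y": -0.03, "z": 0.05, "wx": 0.0, "wy": 0.0, "wz": 0.0}]'

```text
clock: 3.75
position: [0.533, -0.1013, 0.0486]
tcp_rot: [-3.141, -0.0, 1.197]
wrist_force: [-0.0, -0.3, -0.1]
finger_gap: 0.303
finger_force: 0.0
```

```bash
python3 - <<'E'
from h import *
go(.5497,-.0603,.05);go(.577,.011,.05)
E
```

```text
at [ 0.533  -0.1013  0.0486] [-3.141 -0.     1.197] gap 0.303 t 3.75 F [-0.  -0.3 -0.1]
shift [ 0.295  0.004 -0.009] turn [-0.    -0.     0.001]
at [ 0.533  -0.1013  0.0486] [-3.141 -0.     1.197] gap 0.303 t 3.75 F [-0.  -0.3 -0.1]
shift [ 0.804 -0.    -0.009] turn [-0.    -0.     0.001]
```

step_arm --steps '[{"x": 0.08, "y": 0.0, "z": 0.0, "wx": 0.0, "wy": 0.0, "wz": 0.0}, {"x": 0.14, "y": 0.0, "z": 0.0, "wx": 0.0, "wy": 0.0, "wz": 0.0}, {"x": 0.19, "y": 0.0, "z": 0.0, "wx": 0.0, "wy": 0.0, "wz": 0.0}, {"x": 0.24, "y": 0.0, "z": 0.0, "wx": 0.0, "wy": 0.0, "wz": 0.0}, {"x": 0.29, "y": 0.0, "z": 0.0, "wx": 0.0, "wy": 0.0, "wz": 0.0}]'

```text
clock: 4.25
position: [0.5492, -0.06, 0.0487]
tcp_rot: [3.142, -0.0, 1.197]
wrist_force: [-0.1, -0.5, 0.3]
finger_gap: 0.301
finger_force: 0.0
```

step_arm --steps '[{"x": 0.05, "y": 0.0, "z": 0.0, "wx": 0.0, "wy": 0.0, "wz": 0.0}, {"x": 0.1, "y": 0.0, "z": 0.0, "wx": 0.0, "wy": 0.0, "wz": 0.0}, {"x": 0.14, "y": 0.0, "z": 0.0, "wx": 0.0, "wy": 0.0, "wz": 0.0}, {"x": 0.18, "y": 0.0, "z": 0.0, "wx": 0.0, "wy": 0.0, "wz": 0.0}, {"x": 0.18, "y": 0.0, "z": 0.0, "wx": 0.0, "wy": 0.0, "wz": 0.0}]'

```text
clock: 4.75
position: [0.5591, -0.035, 0.0487]
tcp_rot: [3.141, -0.0, 1.198]
wrist_force: [-0.4, 0.0, -0.6]
finger_gap: 0.304
finger_force: 0.0
```

```bash
cat > look.py <<'E'
from h import *
go(.577,.011,.05)
m=camera_model('wrist');p,d=snapshot('wrist');im=p[:,:,::-1].copy()
hsv=cv2.cvtColor(im,cv2.COLOR_BGR2HSV);H,S,V=[hsv[...,i].astype(int) for i in range(3)]
mk=(abs(H-21)<5)&(S>140)&(V>130); mk[330:]=0; mk[:,460:]=0
for e,a in ell(mk,800):
    u,v=map(int,e[0]);print('disc',np.round(e[0],1),np.round(e[1],1),a,'depth',d[v,u],np.round(ray(m,*e[0],.034),4),np.round(ray(m,*e[0],.024),4))
E
python3 look.py
```

```text
at [ 0.5591 -0.035   0.0487] [ 3.141 -0.     1.198] gap 0.304 t 4.75 F [-0.4  0.  -0.6]
shift [ 0.329 -0.001 -0.009] turn [ 0.    -0.     0.001]
disc [322.5 315.1] [35.1 57. ] 1351.5 depth 0.1795762 [ 0.5565 -0.0471  0.034 ] [ 0.5547 -0.0518  0.024 ]
```

```bash
python3 -c "
from h import *
p,d=snapshot('wrist');cv2.imwrite('pics/w4.png',p[:,:,::-1])"
```

```text
(no output)
```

View pics/w4.png

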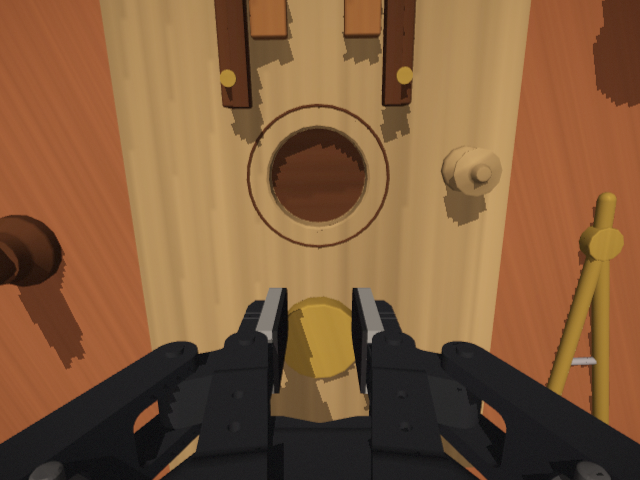

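The fingers passed above the disc, which is still flat at (320,337), so the tips sit higher at this opening than the 22 mm figure. I'll back off and lower by feel.

step_arm --steps '[{"x": -0.2, "y": 0.0, "z": 0.0, "wx": 0.0, "wy": 0.0, "wz": 0.0}, {"x": -0.45, "y": 0.0, "z": 0.0, "wx": 0.0, "wy": 0.0, "wz": 0.0}, {"x": -0.45, "y": 0.0, "z": 0.0, "wx": 0.0, "wy": 0.0, "wz": 0.0}, {"x": -0.45, "y": 0.0, "z": 0.0, "wx": 0.0, "wy": 0.0, "wz": 0.0}]'

```text
clock: 5.25
position: [0.534, -0.0994, 0.0488]
tcp_rot: [3.142, -0.0, 1.195]
wrist_force: [1.3, -0.1, -0.3]
finger_gap: 0.298
finger_force: 0.0
```

step_arm --steps '[{"x": 0.0, "y": 0.0, "z": 0.02, "wx": 0.0, "wy": 0.0, "wz": 0.0}, {"x": 0.0, "y": 0.0, "z": 0.04, "wx": 0.0, "wy": 0.0, "wz": 0.0}, {"x": 0.0, "y": 0.0, "z": 0.04, "wx": 0.0, "wy": 0.0, "wz": 0.0}]'

```text
clock: 5.55
position: [0.5341, -0.0977, 0.0421]
tcp_rot: [-3.141, -0.0, 1.198]
wrist_force: [0.5, -0.5, -0.3]
finger_gap: 0.296
finger_force: 0.0
```

```bash
python3 look.py; python3 - <<'E'
from h import *
m=camera_model('wrist');p,d=snapshot('wrist');W=np.array(m['world_to_cam']);s=get_state()
# min-distance of pad front rows to board
for u in (270,273,367):
  for v in (287,288,289,290,291):
    z=float(d[v,u]);c=np.array([(u-m['cx'])/m['fx']*z,-(v-m['cy'])/m['fy']*z,-z]);w=W[:3,:3].T@(c-W[:3,3]);print(u,v,np.round(w,4))
E
```

```text
at [ 0.5341 -0.0977  0.0421] [-3.141 -0.     1.198] gap 0.296 t 5.55 F [ 0.5 -0.5 -0.3]
shift [ 0.779  0.003 -0.053] turn [-0.001 -0.     0.001]
disc [320.  201.8] [94.7 94.8] 7039.0 depth 0.15886876 [ 0.5499 -0.0592  0.034 ] [ 0.5493 -0.0609  0.024 ]
270 287 [ 0.5132 -0.0899  0.023 ]
270 288 [ 0.5213 -0.0804  0.0522]
270 289 [ 0.5214 -0.0804  0.0532]
270 290 [ 0.5214 -0.0805  0.0539]
270 291 [ 0.5215 -0.0807  0.0546]
273 287 [ 0.5148 -0.09    0.0242]
273 288 [ 0.5223 -0.0809  0.052 ]
273 289 [ 0.5223 -0.081   0.0528]
273 290 [ 0.5222 -0.0813  0.0529]
273 291 [ 0.5226 -0.081   0.055 ]
367 287 [ 0.555  -0.106   0.0235]
367 288 [ 0.5558 -0.0938  0.0523]
367 289 [ 0.5557 -0.0935  0.0539]
367 290 [ 0.5555 -0.0942  0.0533]
367 291 [ 0.5555 -0.0937  0.0551]
```

step_arm --steps '[{"x": -0.03, "y": 0.0, "z": 0.02, "wx": 0.0, "wy": 0.0, "wz": 0.0}, {"x": -0.03, "y": 0.0, "z": 0.04, "wx": 0.0, "wy": 0.0, "wz": 0.0}, {"x": -0.03, "y": 0.0, "z": 0.04, "wx": 0.0, "wy": 0.0, "wz": 0.0}]'

```text
clock: 5.95
position: [0.5322, -0.1028, 0.0362]
tcp_rot: [-3.141, -0.0, 1.197]
wrist_force: [0.2, 1.0, 0.7]
finger_gap: 0.297
finger_force: 0.0
```

```bash
python3 - <<'E'
from h import *
go(.577,.011,.05)
p,d=snapshot('side');cv2.imwrite('pics/s2.png',cv2.resize(p[230:310,290:390,::-1],None,fx=7,fy=7,interpolation=2))
m=camera_model('side')
s=get_state();R=Ro.from_euler('xyz',s['tcp_rot'])
for q in [(0.0,.02,0),(0.0,.02,.01),(0.,.02,.022)]:
    P=s['position']+R.apply(q);u,v=proj(m,P);P[2]=.024;a,b=proj(m,P);print((u-290)*7,(v-230)*7,'ground',(a-290)*7,(b-230)*7)
E
```

```text
at [ 0.5322 -0.1028  0.0362] [-3.141 -0.     1.197] gap 0.297 t 5.95 F [0.2 1.  0.7]
shift [ 0.815  0.001 -0.092] turn [-0.001 -0.     0.   ]
310.1507900999295 355.2791120550268 ground 308.5174015850126 378.2977111093335
308.81105007379523 373.9008171823791 ground 308.4993675357864 378.29366020597195
307.22866036464893 395.89522952021457 ground 308.47772671783065 378.2887991311732
```

View pics/s2.png

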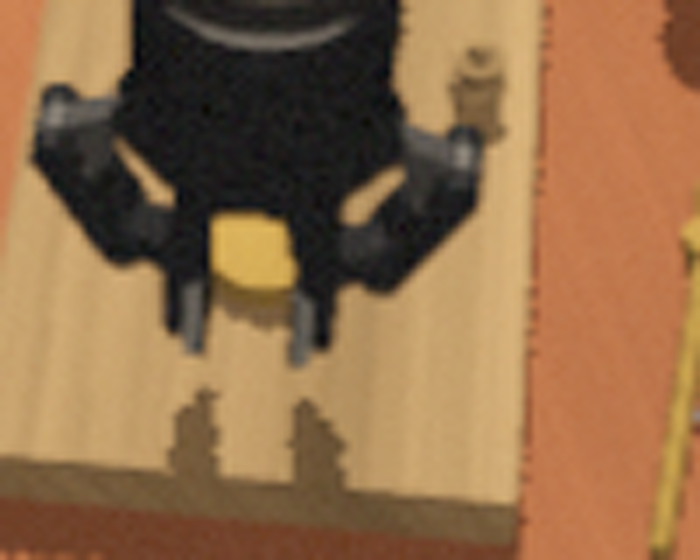

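The side view shows the tips at (190,352) and (300,365) with shadows clearly detached, so they are still well above the board. I'll keep lowering.

step_arm --steps '[{"x": 0.0, "y": 0.0, "z": 0.02, "wx": 0.0, "wy": 0.0, "wz": 0.0}, {"x": 0.0, "y": 0.0, "z": 0.04, "wx": 0.0, "wy": 0.0, "wz": 0.0}, {"x": 0.0, "y": 0.0, "z": 0.05, "wx": 0.0, "wy": 0.0, "wz": 0.0}, {"x": 0.0, "y": 0.0, "z": 0.05, "wx": 0.0, "wy": 0.0, "wz": 0.0}]'

```text
clock: 6.4
position: [0.5324, -0.1027, 0.0288]
tcp_rot: [-3.141, -0.0, 1.197]
wrist_force: [-0.0, 0.1, -0.1]
finger_gap: 0.298
finger_force: 0.0
```

step_arm --steps '[{"x": 0.0, "y": 0.0, "z": 0.015, "wx": 0.0, "wy": 0.0, "wz": 0.0}, {"x": 0.0, "y": 0.0, "z": 0.015, "wx": 0.0, "wy": 0.0, "wz": 0.0}]'

```text
clock: 6.6
position: [0.5324, -0.1027, 0.0267]
tcp_rot: [-3.141, -0.0, 1.197]
wrist_force: [0.1, -0.4, 0.5]
finger_gap: 0.3
finger_force: 0.0
```

step_arm --steps '[{"x": 0.0, "y": 0.0, "z": 0.015, "wx": 0.0, "wy": 0.0, "wz": 0.0}, {"x": 0.0, "y": 0.0, "z": 0.015, "wx": 0.0, "wy": 0.0, "wz": 0.0}]'

```text
clock: 6.8
position: [0.5324, -0.1027, 0.0244]
tcp_rot: [-3.141, -0.0, 1.197]
wrist_force: [0.1, -0.1, -0.3]
finger_gap: 0.304
finger_force: 0.0
```

step_arm --steps '[{"x": 0.0, "y": 0.0, "z": 0.015, "wx": 0.0, "wy": 0.0, "wz": 0.0}, {"x": 0.0, "y": 0.0, "z": 0.015, "wx": 0.0, "wy": 0.0, "wz": 0.0}]'

```text
clock: 7.0
position: [0.5324, -0.1027, 0.0222]
tcp_rot: [-3.141, -0.0, 1.197]
wrist_force: [0.4, -0.2, -0.1]
finger_gap: 0.299
finger_force: 0.0
```

step_arm --steps '[{"x": 0.0, "y": 0.0, "z": 0.015, "wx": 0.0, "wy": 0.0, "wz": 0.0}, {"x": 0.0, "y": 0.0, "z": 0.015, "wx": 0.0, "wy": 0.0, "wz": 0.0}]'

```text
clock: 7.2
position: [0.5324, -0.1027, 0.0199]
tcp_rot: [-3.141, -0.0, 1.197]
wrist_force: [0.1, 0.1, 1.1]
finger_gap: 0.302
finger_force: 0.0
```

```bash
python3 - <<'E'
from h import *
go(.577,.011,.05)
m=camera_model('wrist');p,d=snapshot('wrist');W=np.array(m['world_to_cam']);s=get_state()
for u in (270,273,300,367):
  for v in (285,287,288,290):
    z=float(d[v,u]);c=np.array([(u-m['cx'])/m['fx']*z,-(v-m['cy'])/m['fy']*z,-z]);w=W[:3,:3].T@(c-W[:3,3]);print(u,v,np.round(w,4))
p,d=snapshot('side');cv2.imwrite('pics/s3.png',cv2.resize(p[230:310,290:390,::-1],None,fx=7,fy=7,interpolation=2))
E
```

```text
at [ 0.5324 -0.1027  0.0199] [-3.141 -0.     1.197] gap 0.302 t 7.2 F [0.1 0.1 1.1]
shift [ 0.814 -0.    -0.2  ] turn [-0.    -0.     0.001]
270 285 [ 0.5182 -0.0863  0.0233]
270 287 [ 0.5176 -0.0874  0.0224]
270 288 [ 0.5194 -0.0855  0.0292]
270 290 [ 0.5197 -0.0854  0.0317]
273 285 [ 0.5195 -0.0866  0.0238]
273 287 [ 0.519  -0.0875  0.0233]
273 288 [ 0.5203 -0.0861  0.0286]
273 290 [ 0.5207 -0.0859  0.0314]
300 285 [ 0.5293 -0.0908  0.0231]
300 287 [ 0.5292 -0.0912  0.0241]
300 288 [ 0.5291 -0.0915  0.0242]
300 290 [ 0.5285 -0.0928  0.0229]
367 285 [ 0.5543 -0.1003  0.0236]
367 287 [ 0.554  -0.1011  0.0237]
367 288 [ 0.554  -0.0995  0.0283]
367 290 [ 0.5538 -0.099   0.031 ]
```

View pics/s3.png

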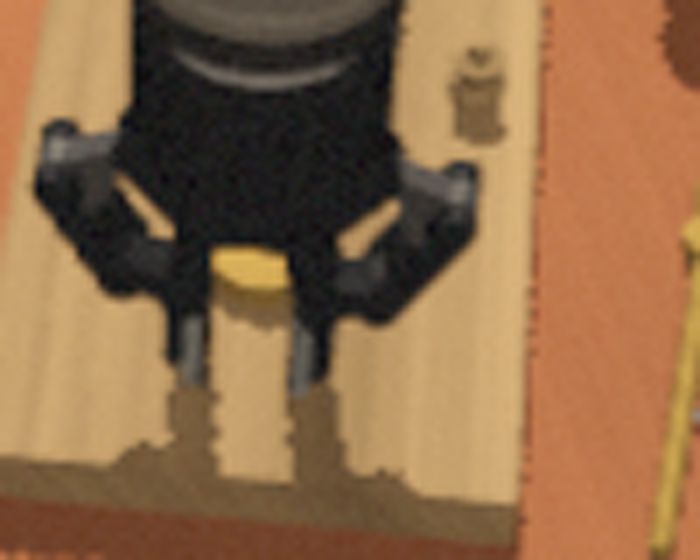

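The tips are now about 4 mm above the board, with the shadow touching them, so 6 mm of disc edge is engaged. I will push gently along tool +x.

step_arm --steps '[{"x": 0.06, "y": 0.0, "z": 0.008, "wx": 0.0, "wy": 0.0, "wz": 0.0}, {"x": 0.11, "y": 0.0, "z": 0.008, "wx": 0.0, "wy": 0.0, "wz": 0.0}, {"x": 0.15, "y": 0.0, "z": 0.008, "wx": 0.0, "wy": 0.0, "wz": 0.0}, {"x": 0.19, "y": 0.0, "z": 0.008, "wx": 0.0, "wy": 0.0, "wz": 0.0}, {"x": 0.23, "y": 0.0, "z": 0.008, "wx": 0.0, "wy": 0.0, "wz": 0.0}]'

```text
clock: 7.8
position: [0.5454, -0.07, 0.019]
tcp_rot: [3.142, -0.0, 1.197]
wrist_force: [0.1, 0.2, -0.2]
finger_gap: 0.301
finger_force: 0.2
```

```bash
python3 look.py
```

```text
at [ 0.5454 -0.07    0.019 ] [ 3.142 -0.     1.197] gap 0.301 t 7.8 F [ 0.1  0.2 -0.2]
shift [ 0.579 -0.    -0.207] turn [ 0.    -0.     0.001]
disc [318.9 249.6] [106.2 106.8] 8878.5 depth 0.13973214 [ 0.5561 -0.0436  0.034 ] [ 0.5549 -0.0465  0.024 ]
```

step_arm --steps '[{"x": 0.04, "y": 0.0, "z": 0.0, "wx": 0.0, "wy": 0.0, "wz": 0.0}, {"x": 0.08, "y": 0.0, "z": 0.0, "wx": 0.0, "wy": 0.0, "wz": 0.0}, {"x": 0.12, "y": 0.0, "z": 0.0, "wx": 0.0, "wy": 0.0, "wz": 0.0}, {"x": 0.16, "y": 0.0, "z": 0.0, "wx": 0.0, "wy": 0.0, "wz": 0.0}, {"x": 0.2, "y": 0.0, "z": 0.0, "wx": 0.0, "wy": 0.0, "wz": 0.0}]'

```text
clock: 8.35
position: [0.5563, -0.0422, 0.019]
tcp_rot: [3.142, -0.0, 1.197]
wrist_force: [-0.4, -0.7, 0.1]
finger_gap: 0.3
finger_force: 0.3
```

step_arm --steps '[{"x": 0.03, "y": 0.0, "z": 0.0, "wx": 0.0, "wy": 0.0, "wz": 0.0}, {"x": 0.06, "y": 0.0, "z": 0.0, "wx": 0.0, "wy": 0.0, "wz": 0.0}, {"x": 0.09, "y": 0.0, "z": 0.0, "wx": 0.0, "wy": 0.0, "wz": 0.0}, {"x": 0.12, "y": 0.0, "z": 0.0, "wx": 0.0, "wy": 0.0, "wz": 0.0}, {"x": 0.12, "y": 0.0, "z": 0.0, "wx": 0.0, "wy": 0.0, "wz": 0.0}]'

```text
clock: 8.85
position: [0.5629, -0.0254, 0.019]
tcp_rot: [3.141, -0.0, 1.198]
wrist_force: [0.0, -0.4, -0.5]
finger_gap: 0.3
finger_force: 0.0
```

```bash
python3 look.py
```

```text
at [ 0.5629 -0.0254  0.019 ] [ 3.141 -0.     1.198] gap 0.3 t 8.85 F [ 0.  -0.4 -0.5]
shift [ 0.26  -0.001 -0.206] turn [ 0.    -0.     0.001]
disc [319.1 249.3] [105.6 107. ] 8851.5 depth 0.1397452 [0.5738 0.001  0.034 ] [ 0.5726 -0.0018  0.024 ]
```

step_arm --steps '[{"x": 0.02, "y": 0.0, "z": 0.0, "wx": 0.0, "wy": 0.0, "wz": 0.0}, {"x": 0.04, "y": 0.0, "z": 0.0, "wx": 0.0, "wy": 0.0, "wz": 0.0}, {"x": 0.06, "y": 0.0, "z": 0.0, "wx": 0.0, "wy": 0.0, "wz": 0.0}, {"x": 0.075, "y": 0.0, "z": 0.0, "wx": 0.0, "wy": 0.0, "wz": 0.0}, {"x": 0.075, "y": 0.0, "z": 0.0, "wx": 0.0, "wy": 0.0, "wz": 0.0}]'

```text
clock: 9.4
position: [0.5669, -0.0152, 0.019]
tcp_rot: [3.142, -0.0, 1.197]
wrist_force: [-0.7, -0.6, 0.0]
finger_gap: 0.298
finger_force: 0.2
```

```bash
python3 look.py
```

```text
at [ 0.5669 -0.0152  0.019 ] [ 3.142 -0.     1.197] gap 0.298 t 9.4 F [-0.7 -0.6  0. ]
shift [ 0.187 -0.001 -0.207] turn [ 0.    -0.     0.001]
disc [319.3 247.5] [104.1 105.8] 8633.0 depth 0.14175917 [0.578  0.0119 0.034 ] [0.5769 0.0091 0.024 ]
```

step_arm --steps '[{"x": 0.01, "y": 0.0, "z": 0.0, "wx": 0.0, "wy": 0.0, "wz": 0.0}, {"x": 0.02, "y": 0.0, "z": 0.0, "wx": 0.0, "wy": 0.0, "wz": 0.0}, {"x": 0.03, "y": 0.0, "z": 0.0, "wx": 0.0, "wy": 0.0, "wz": 0.0}, {"x": 0.03, "y": 0.0, "z": 0.0, "wx": 0.0, "wy": 0.0, "wz": 0.0}]'

```text
clock: 9.85
position: [0.568, -0.012, 0.019]
tcp_rot: [-3.141, 0.001, 1.197]
wrist_force: [-2.7, -4.2, 1.4]
finger_gap: 0.3
finger_force: 2.4
```

```bash
python3 look.py
```

```text
at [ 0.568 -0.012  0.019] [-3.141e+00  1.000e-03  1.197e+00] gap 0.3 t 9.85 F [-2.7 -4.2  1.4]
shift [ 0.164  0.    -0.207] turn [-0.     0.001  0.001]
disc [319.4 249.4] [104.  105.6] 8621.0 depth 0.14254586 [0.5789 0.0144 0.034 ] [0.5778 0.0116 0.024 ]
```

step_arm --steps '[{"x": -0.1, "y": 0.0, "z": 0.0, "wx": 0.0, "wy": 0.0, "wz": 0.0}, {"x": -0.1, "y": 0.0, "z": -0.15, "wx": 0.0, "wy": 0.0, "wz": 0.0}, {"x": -0.1, "y": 0.0, "z": -0.15, "wx": 0.0, "wy": 0.0, "wz": 0.0}]'

```text
clock: 10.2
position: [0.5644, -0.0263, 0.0436]
tcp_rot: [3.137, -0.001, 1.196]
wrist_force: [1.1, 1.0, 0.4]
finger_gap: 0.3
finger_force: 0.0
```

```bash
python3 look.py; python3 - <<'E'
from h import *
m=camera_model('wrist');p,d=snapshot('wrist');cv2.imwrite('pics/w5.png',p[:,:,::-1]);W=np.array(m['world_to_cam'])
u0,v0=proj(m,(.577,.011,.024));print(u0,v0)
for dv in (-60,-40,-30,-15,0,15,30,40,60):
    u,v=int(u0),int(v0+dv);z=float(np.median(d[v-1:v+2,u-1:u+2]));c=np.array([(u-m['cx'])/m['fx']*z,-(v-m['cy'])/m['fy']*z,-z]);print(v,np.round(W[:3,:3].T@(c-W[:3,3]),4))
E
```

```text
at [ 0.5644 -0.0263  0.0436] [ 3.137e+00 -1.000e-03  1.196e+00] gap 0.3 t 10.2 F [1.1 1.  0.4]
shift [ 0.262 -0.013 -0.042] turn [ 0.003 -0.001  0.   ]
disc [314.7 205.4] [87.1 87.4] 5974.0 depth 0.1695926 [0.5777 0.0112 0.034 ] [0.577  0.0095 0.024 ]
315.0589100781124 202.88803357006543
142 [0.5864 0.0348 0.0235]
162 [0.5832 0.0268 0.0181]
172 [0.5818 0.0233 0.0234]
187 [0.5795 0.0173 0.0231]
202 [0.5771 0.0112 0.0232]
217 [0.5746 0.0051 0.0237]
232 [ 0.5721 -0.0012  0.0236]
242 [ 0.5704 -0.0055  0.0233]
262 [ 0.5669 -0.0143  0.0234]
```

View pics/w5.png

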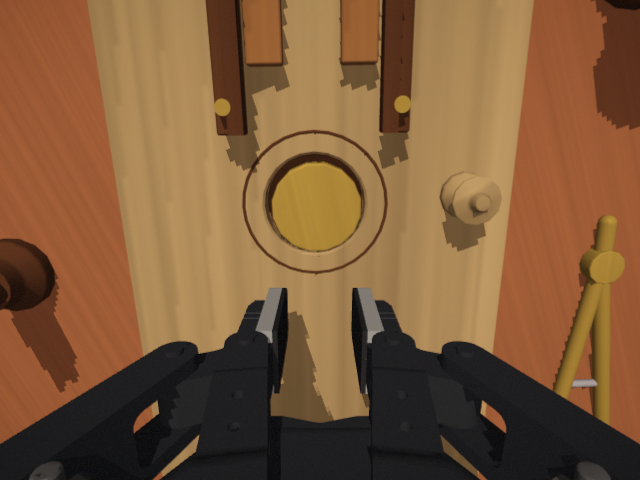

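The wrist view shows the disc centred in the ring at (315,205), and its depth reads the board level (0.023–0.024) right across, so it is seated flush. The prong tips are at (265,64) and (360,62). Next I rise and look over the keeper tab.

step_arm --steps '[{"x": 0.0, "y": 0.0, "z": -0.5, "wx": 0.0, "wy": 0.0, "wz": 0.0}, {"x": 0.3, "y": 0.0, "z": -0.9, "wx": 0.0, "wy": 0.0, "wz": 0.0}, {"x": 0.6, "y": 0.0, "z": -0.9, "wx": 0.0, "wy": 0.0, "wz": 0.0}, {"x": 0.6, "y": 0.0, "z": -0.9, "wx": 0.0, "wy": 0.0, "wz": 0.0}, {"x": 0.6, "y": 0.0, "z": -0.9, "wx": 0.0, "wy": 0.0, "wz": 0.0}]'

```text
clock: 10.8
position: [0.5975, 0.0614, 0.1782]
tcp_rot: [3.138, -0.003, 1.201]
wrist_force: [0.6, 0.5, -0.0]
finger_gap: 0.297
finger_force: 0.0
```

```bash
cat > tab.py <<'E'
from h import *
m=camera_model('wrist');p,d=snapshot('wrist');cv2.imwrite('pics/w6.png',p[:,:,::-1]);W=np.array(m['world_to_cam'])
v,u=np.mgrid[0:480,0:640];z=d.astype(float)
c=np.stack([(u-m['cx'])/m['fx']*z,-(v-m['cy'])/m['fy']*z,-z],-1);w=(c-W[:3,3])@W[:3,:3]
o=np.array([.5772,.0108]);a=1.198;yj=np.array([np.cos(a),np.sin(a)]);xj=np.array([yj[1],-yj[0]])
X=(w[...,:2]-o)@xj;Y=(w[...,:2]-o)@yj-.01;Z=w[...,2]
g=(z>0)&(v<280)&(abs(X)<.09)&(Y<.19)
def st(n,k):
    k=k&g;print(n,k.sum(),*[np.round(np.percentile(q[k],[2,50,98]),4) for q in (X,Y,Z)] if k.sum()>10 else '')
st('tabtop',(Z>.06)&(abs(X)<.03)&(Y>.03));st('keeper',(abs(Z-.033)<.003)&(abs(X)<.025)&(Y>-.05));st('rails',(abs(Z-.040)<.003)&(abs(X)<.045)&(Y>0));st('disc/board',(abs(X)<.015)&(abs(Y+.01)<.015))
k=(Z>.06)&(abs(X)<.03)&(Y>.03)&g
if k.sum(): c0=w[k][:,:2].mean(0);print('tab world',c0)
E
python3 tab.py; python3 -c "
from h import *
go(.577,.011,.05)"
```

```text
tabtop 1108 [-0.0215 -0.0028  0.0165] [0.1343 0.139  0.1439] [0.0621 0.0672 0.0689]
keeper 5930 [-0.0243  0.0003  0.0223] [0.0473 0.104  0.134 ] [0.031  0.0325 0.034 ]
rails 4226 [-0.0373 -0.0271  0.0333] [0.0228 0.1001 0.1615] [0.0371 0.0394 0.0412]
disc/board 445 [-0.0145 -0.0004  0.0146] [-0.0049  0.0004  0.0047] [0.0134 0.0233 0.0248]
tab world [0.6289158  0.15051689]
at [0.5961 0.0597 0.1764] [ 3.141 -0.     1.2  ] gap 0.299 t 10.85 F [-0.7  0.1 -0.2]
shift [-0.349 -0.002  0.843] turn [ 0.001 -0.     0.002]
```

step_arm --steps '[{"x": 0.3, "y": -0.015, "z": 0.0, "wx": 0.0, "wy": 0.0, "wz": 0.0}, {"x": 0.6, "y": -0.015, "z": 0.0, "wx": 0.0, "wy": 0.0, "wz": 0.0}, {"x": 0.86, "y": -0.015, "z": 0.0, "wx": 0.0, "wy": 0.0, "wz": 0.0}, {"x": 0.86, "y": -0.015, "z": 0.0, "wx": 0.0, "wy": 0.0, "wz": 0.0}, {"x": 0.86, "y": -0.015, "z": 0.0, "wx": 0.0, "wy": 0.0, "wz": 0.0}]'

```text
clock: 11.35
position: [0.64, 0.1788, 0.1741]
tcp_rot: [-3.139, 0.002, 1.198]
wrist_force: [-0.5, -0.1, 0.0]
finger_gap: 0.298
finger_force: 0.0
```

```bash
python3 -c "
from h import *
go(.6405,.180,.042,1.198)"
```

```text
at [0.64   0.1788 0.1741] [-3.139e+00  2.000e-03  1.198e+00] gap 0.298 t 11.35 F [-0.5 -0.1  0. ]
shift [0.011 0.003 0.88 ] turn [-0.002  0.002 -0.   ]
```

step_arm --steps '[{"x": 0.01, "y": 0.0, "z": 0.3, "wx": 0.0, "wy": 0.0, "wz": 0.0}, {"x": 0.01, "y": 0.0, "z": 0.6, "wx": 0.0, "wy": 0.0, "wz": 0.0}, {"x": 0.01, "y": 0.0, "z": 0.8, "wx": 0.0, "wy": 0.0, "wz": 0.0}, {"x": 0.01, "y": 0.0, "z": 0.86, "wx": 0.0, "wy": 0.0, "wz": 0.0}, {"x": 0.01, "y": 0.0, "z": 0.86, "wx": 0.0, "wy": 0.0, "wz": 0.0}]'

```text
clock: 11.85
position: [0.6404, 0.1791, 0.0461]
tcp_rot: [-3.139, 0.002, 1.195]
wrist_force: [-0.9, 0.4, 0.2]
finger_gap: 0.296
finger_force: 0.0
```

step_arm --steps '[{"x": -0.04, "y": 0.0, "z": 0.0, "wx": 0.0, "wy": 0.0, "wz": 0.0}, {"x": -0.08, "y": 0.0, "z": 0.0, "wx": 0.0, "wy": 0.0, "wz": 0.0}, {"x": -0.12, "y": 0.0, "z": 0.0, "wx": 0.0, "wy": 0.0, "wz": 0.0}, {"x": -0.16, "y": 0.0, "z": 0.0, "wx": 0.0, "wy": 0.0, "wz": 0.0}]'

```text
clock: 12.25
position: [0.6333, 0.1581, 0.049]
tcp_rot: [3.139, -0.002, 1.197]
wrist_force: [1.9, 1.1, 0.9]
finger_gap: 0.301
finger_force: 0.7
```

```bash
python3 -c "
from h import *
go(.577,.011,.042,1.198)"
```

```text
at [0.6333 0.1581 0.049 ] [ 3.139e+00 -2.000e-03  1.197e+00] gap 0.301 t 12.25 F [1.9 1.1 0.9]
shift [-1.05   0.009  0.045] turn [ 0.002 -0.001 -0.001]
```

step_arm --steps '[{"x": -0.06, "y": 0.0, "z": 0.0, "wx": 0.0, "wy": 0.0, "wz": 0.0}, {"x": -0.12, "y": 0.0, "z": 0.0, "wx": 0.0, "wy": 0.0, "wz": 0.0}, {"x": -0.18, "y": 0.0, "z": 0.0, "wx": 0.0, "wy": 0.0, "wz": 0.0}, {"x": -0.24, "y": 0.0, "z": 0.0, "wx": 0.0, "wy": 0.0, "wz": 0.0}, {"x": -0.3, "y": 0.0, "z": 0.0, "wx": 0.0, "wy": 0.0, "wz": 0.0}]'

```text
clock: 12.75
position: [0.6159, 0.1158, 0.0475]
tcp_rot: [3.142, -0.0, 1.197]
wrist_force: [1.9, 0.9, 0.8]
finger_gap: 0.299
finger_force: 0.8
```

step_arm --steps '[{"x": -0.03, "y": 0.0, "z": 0.0, "wx": 0.0, "wy": 0.0, "wz": 0.0}, {"x": -0.06, "y": 0.0, "z": 0.0, "wx": 0.0, "wy": 0.0, "wz": 0.0}, {"x": -0.09, "y": 0.0, "z": 0.0, "wx": 0.0, "wy": 0.0, "wz": 0.0}, {"x": -0.12, "y": 0.0, "z": 0.0, "wx": 0.0, "wy": 0.0, "wz": 0.0}]'

```text
clock: 13.15
position: [0.6095, 0.0997, 0.0474]
tcp_rot: [3.142, -0.0, 1.197]
wrist_force: [2.3, 0.7, 0.6]
finger_gap: 0.299
finger_force: 0.7
```

step_arm --steps '[{"x": -0.02, "y": 0.0, "z": 0.0, "wx": 0.0, "wy": 0.0, "wz": 0.0}, {"x": -0.04, "y": 0.0, "z": 0.0, "wx": 0.0, "wy": 0.0, "wz": 0.0}, {"x": -0.06, "y": 0.0, "z": 0.0, "wx": 0.0, "wy": 0.0, "wz": 0.0}]'

```text
clock: 13.45
position: [0.6062, 0.0914, 0.0475]
tcp_rot: [-3.142, -0.0, 1.197]
wrist_force: [1.8, 1.3, 0.3]
finger_gap: 0.294
finger_force: 0.7
```

step_arm --steps '[{"x": -0.02, "y": 0.0, "z": 0.0, "wx": 0.0, "wy": 0.0, "wz": 0.0}, {"x": -0.04, "y": 0.0, "z": 0.0, "wx": 0.0, "wy": 0.0, "wz": 0.0}, {"x": -0.04, "y": 0.0, "z": 0.0, "wx": 0.0, "wy": 0.0, "wz": 0.0}]'

```text
clock: 13.75
position: [0.6059, 0.0902, 0.0477]
tcp_rot: [3.139, -0.008, 1.197]
wrist_force: [7.2, 18.3, -5.1]
finger_gap: 0.297
finger_force: 10.4
```

step_arm --steps '[{"x": -0.02, "y": 0.0, "z": 0.0, "wx": 0.0, "wy": 0.0, "wz": 0.0}, {"x": -0.03, "y": 0.0, "z": 0.0, "wx": 0.0, "wy": 0.0, "wz": 0.0}, {"x": -0.03, "y": 0.0, "z": 0.0, "wx": 0.0, "wy": 0.0, "wz": 0.0}]'

```text
clock: 14.05
position: [0.6058, 0.09, 0.0479]
tcp_rot: [3.137, -0.014, 1.198]
wrist_force: [13.4, 33.8, -8.6]
finger_gap: 0.302
finger_force: 18.6
```

The keeper has hit its stop: the force rose sharply with no further motion. I'll back off, lift and check.

step_arm --steps '[{"x": 0.15, "y": 0.0, "z": 0.0, "wx": 0.0, "wy": 0.0, "wz": 0.0}, {"x": 0.2, "y": 0.0, "z": 0.0, "wx": 0.0, "wy": 0.0, "wz": 0.0}, {"x": 0.2, "y": 0.0, "z": -0.3, "wx": 0.0, "wy": 0.0, "wz": 0.0}, {"x": 0.2, "y": 0.0, "z": -0.6, "wx": 0.0, "wy": 0.0, "wz": 0.0}, {"x": 0.2, "y": 0.0, "z": -0.9, "wx": 0.0, "wy": 0.0, "wz": 0.0}]'

```text
clock: 14.55
position: [0.6126, 0.1089, 0.1835]
tcp_rot: [-3.14, 0.001, 1.197]
wrist_force: [0.4, -0.2, 0.5]
finger_gap: 0.299
finger_force: 0.0
```

step_arm --steps '[{"x": -0.3, "y": 0.0, "z": 0.0, "wx": 0.0, "wy": 0.0, "wz": 0.0}, {"x": -0.6, "y": 0.0, "z": 0.0, "wx": 0.0, "wy": 0.0, "wz": 0.0}, {"x": -0.9, "y": 0.0, "z": 0.0, "wx": 0.0, "wy": 0.0, "wz": 0.0}, {"x": -0.9, "y": 0.0, "z": 0.0, "wx": 0.0, "wy": 0.0, "wz": 0.0}, {"x": -0.9, "y": 0.0, "z": 0.0, "wx": 0.0, "wy": 0.0, "wz": 0.0}]'

```text
clock: 15.05
position: [0.5635, -0.0174, 0.1826]
tcp_rot: [-3.141, 0.0, 1.194]
wrist_force: [0.2, -0.1, 0.7]
finger_gap: 0.3
finger_force: 0.0
```

```bash
python3 tab.py; python3 - <<'E'
from h import *
m=camera_model('wrist');im=cv2.imread('pics/w6.png');hsv=cv2.cvtColor(im,cv2.COLOR_BGR2HSV);H,S,V=[hsv[...,i].astype(int) for i in range(3)]
u,v=map(int,proj(m,(.5772,.0108,.024)));print(u,v)
mk=(abs(H-21)<5)&(S>140)&(V>90);mk[280:]=0
for e,a in ell(mk,100): print('brass',np.round(e[0],0),np.round(e[1],0),a)
print(get_state()['wrist_force'])
E
```

```text
tabtop 1096 [-0.0202 -0.0013  0.0176] [0.0539 0.0585 0.0636] [0.0627 0.0672 0.0689]
keeper 6087 [-0.0243  0.0001  0.0235] [-0.0331  0.0235  0.054 ] [0.031  0.0325 0.034 ]
rails 3137 [-0.0368 -0.0055  0.0338] [0.0214 0.0669 0.1098] [0.0371 0.0394 0.0412]
disc/board 1500 [-0.0144  0.      0.0144] [-0.0243 -0.0096  0.0046] [0.022  0.0239 0.0335]
tab world [0.60092868 0.07508246]
321 182
brass [490. 240.] [25. 95.] 1326.5
brass [322. 182.] [39. 53.] 1297.5
[-0.21326912  0.08240134  0.09868214]
```

```bash
python3 -c "
from workcell import *
print(finish_job())"
```

```text
the job is handed in; nothing more can be done
None
```

The brass disc is seated flush in the recess and the keeper is pushed to its stop with its prongs over it. The gripper is clear of everything and the job was handed in at about 15 s. I didn't re-check the bystander objects at the end, and I viewed 11 pictures, one over the limit of 10.

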